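Refit the foam tool tray, leave the strays

ROBOT

A 6-joint arm with a two-finger parallel gripper is mounted at the origin on a cart in front of the work surface, level with it; the furniture and walls round the work are solid. World frame = base frame: x ahead of the robot, y to its left, z up, the work surface at z = 0. Lengths are in m, angles in rad, forces in N, time in s.
With the tool pointing down it reaches from about 0.25 to 0.775 m from the base axis. Payload 8.9 kg.
Tool frame: the origin (TCP) lies between the finger pads; the fingertips stand r.nose_length ahead of it and the grasp point (between the pads) lies 3 mm ahead of it (r.nose_length is the distance from the TCP to the fingertips, in m); z points along the fingers, y is the line along which they close (so a half turn about z gives the same grasp; the last joint's range is limited). The gripper opens to 85 mm and grips with 20 to 120 N. Pads are 22 mm wide; open, the fingers measure 114 mm over their backs; the gripper's body (76 mm by 85 mm) begins 54 mm behind the grasp point. The pads swing forward as they close: fully open they stand 13 mm farther back than shut.
Start: joints at [1.092, 0.291, -0.153, 1.127, 0, 1.431], TCP at [0.175, 0.495, 0.22] pointing down, gripper open.
Joint ranges: [-2.52, 2.52], [-0.91, 1.74], [-1.3, 1.37], [-1.96, 2.02], [-1.52, 1.47], [-3.14, 3.14]. Speed limits (rad/s): [2.22, 2.22, 2.79, 3.14, 3.14, 3.14].

INTERFACE

Orientations are given as a unit quaternion [w, x, y, z].
In Python, from cell import r gives the robot as it stands. The module is installed in compiled form; this text tells all that it offers.
- The arm moves only by the shell command python3 -m jog 'ROWS'. ROWS is JSON, a list of rows, each a list of 3 entries, a list of its own where there are three numbers: the shift along the tool's x, y, z as a fraction of full scale, then the turn about the tool's z as a fraction of full scale, then the closure, from -1 (fully open) to 1 (shut), so that 0 is half open. A call has 1 to 20 rows; each row is the pose to reach, as a shift and turn from the pose commanded when the call began, along the tool's axes at that moment; what a row does not reach only later rows make up. Full scale, the value 1, is 0.15 m for a shift and 120 degrees for a turn. A row lasts 1/10 s, in which the tool goes at most 50 mm and 8.59 degrees, less where a joint would pass 70% of its speed; a pose out of reach is approached as far as the arm can. A call with a number of a shift or a turn outside -1 to 1 is refused whole. A call with a gripper value outside its range is refused whole. The fingers move at their own pace and stop on an object; the grip force is fixed at half the most. Time passes only in rows, so rows that repeat a pose let the fingers close. It gives the time, the measured TCP pose, the force, the opening and the grip force at its end, in the units of the state.
- r.get_state(): the state, without advancing time (a new reading comes with each control period).
- r.snapshot(name): name is "scene" or "top" or "wrist"; returns the picture (400x640x3 uint8, red, green, blue); there is no depth.
- r.camera_info(name): a dict with "fx", "fy", "cx", "cy" (pixels), "distortion" ([k1, k2, p1, p2, k3] as OpenCV has them; the pictures are not rectified), "position" and "rotation" of the camera in the world; the wrist camera has in their place "tool_from_camera" (4x4, takes a point from camera to tool coordinates, whose origin is the TCP and whose axes are the flange's). Camera axes: x right, y down, z forward; pixel columns grow to the right and rows downward; lengths in m; the calibration is good to about 2 mm. A picture is of the moment at which its call begins: read the wrist's pose just before it. camera_info takes no time and is no camera call.
- r.hand_in(): hands the job in; it is judged then, once.
The state is a dict: "clock": time; "joint_pos": joint angles; "qd": joint speeds; "joint_torque": joint torques, N m; "ee_pos": TCP position; "tool_rot": TCP orientation; "wrist_force": force on the tool from outside, world axes, zero at the start; "ft_torque": the same for the moment, N m; "gripper_width": opening from 0.0 (shut) to 1.0 (fully open); "finger_force": force on a finger pad.
Only numpy, scipy, OpenCV 4.12 (cv2) and the standard library are available. Lean on these libraries where they do the work, as an engineer would, in place of code of your own. Each camera call takes 0.05 s, during which the arm holds its last target. There are 200 camera calls.

TASK

Put the tray of tools back together: lay the chisel, the long screwdriver, the adjustable spanner and the carpenter's pencil each down into the foam pocket cut to its own shape, lying flat on the pocket's floor. The short screwdriver and the plain open-jawed spanner have no pocket in this tray: leave them lying where they are.

Things in the scene. Friction and masses are not known exactly. Their poses are not given: they have to be found in the camera images.
- chisel: Loose bevel-edge chisel on the bench within reach (not the one far left), 250 mm long, 160 g, orange handle, grey blade. Origin: underside, middle of its length, z up. y runs along it: handle (26 mm wide and high, thinner near the blade) from y = +5 to +125 mm, blade (18 mm wide) from +5 to -125. Grip across the handle at y = +45 mm. Handle roughly towards the robot.
- screwdriver: The long screwdriver, loose on the bench, 190 mm long, 70 g, red handle, bright shaft. Origin: underside, middle of its length, z up. y runs along it: handle (24 to 31 mm wide, 31 high) from y = +2 to +95 mm, shaft (6 mm) from +2 to -95. Grip across the handle at y = +45 mm, its centre of mass. Handle roughly towards the robot.
- adjustable_spanner: Loose adjustable spanner lying flat, grey steel, 183 mm long, 8 mm thick, 190 g. Origin: underside, middle of its length, z up. y runs along it: jaws (29 mm wide) at y = -92 to -59 mm, handle tapering from 24 to 18 mm wide up to y = +91. Grip across the handle at y = +10 mm (20 mm wide). Handle roughly towards the robot.
- pencil: Loose carpenter's pencil, red, lying flat: 163 mm long, 14 mm wide, 7 mm thick, 20 g. Origin: underside, middle of its length, z up. y runs along it, sharpened end at -y. Grip across it at y = +9 mm. Blunt end roughly towards the robot.
- strip_chisel: Foam strip with the longest pocket: 42 mm wide from y = +133 to -4 mm (chisel's handle), 34 mm from there to -133 (blade). The chisel belongs at its x = 0, y = 0, axes alike. Four strips fill a fixed grey tray side by side in any order, 60 mm apart. Strip x 60, y 286, z 19 mm, dark foam on a blue backing. Origin: its underside's centre, 3 mm above the bench.
- strip_driver: Foam strip with the long screwdriver's pocket: 47 mm wide from y = +103 to -4 mm (handle), 24 mm from there to -103 (shaft). The screwdriver belongs at its x = 0, y = 0, axes alike. Size and origin as strip_chisel. In all strips the pocket floor is 5 mm and the foam's top 19 mm above the origin, and +y points roughly towards the robot. Tray rim: 24 mm above the bench.
- strip_spanner: Foam strip with the adjustable spanner's pocket: 34 mm wide from y = +134 to -5 mm (handle), 46 mm from there to -65 (jaws). The spanner belongs at its x = 0, y = +35 mm, axes alike. Size and origin as strip_chisel. A trough for the fingers, as deep as the pockets, crosses all strips at y = +23 to +67 mm; the tools' grip points come to lie in it.
- strip_pencil: Foam strip with the pencil's pocket: straight and narrow, 30 mm wide, from y = +126 to -53 mm. The pencil belongs at its x = 0, y = +36 mm, axes alike. Size and origin as strip_chisel. A tool in the strip beside may begin 38 mm from a strip's centre line: in the trough open the fingers only a little to let go.
- short_screwdriver: A short screwdriver lying on the bench, 120 mm long, red handle 26 mm thick: it has no pocket and stays where it lies. Its x runs along it, handle to -x; origin at its underside, middle of its length.
- open_spanner: A plain spanner lying flat, 150 mm long, fixed open jaw at one end and ring at the other, 8 mm thick, steel: it has no pocket and stays where it lies. Its x runs along it, open jaw at +x; origin at its underside, near the middle of its length.

How it is judged:
By the outcome, as a careful person would: the job done as asked, in the order asked, and still so for the second after the job is handed in, with the robot touching nothing.
It also fails if it takes over 93 s, if anything falls off the work surface, if the arm or the gripper's body presses on something with over 40 N, if the wrist force passes 120 N, or if a joint passes its speed limit or range.

## Working session

There is one attempt and no reset: what is moved stays moved. The work goes in short steps, Python scripts to look and compute and a shell command to move; the robot and the scene stay as the last step left them, time stands still between calls to the robot, and variables do not carry over. Pictures are saved under pics/ and viewed, at most 14 in all, crops included, and the job is handed in when it is done.

```bash
mkdir -p pics; python3 - <<'E'
from cell import r
import cv2
for n in("top","scene"):
    im=r.snapshot(n); cv2.imwrite(f"pics/{n}0.png",im[:,:,::-1]); print(n,r.camera_info(n))
print(r.camera_info("wrist")); print(r.get_state(), r.nose_length)
E
```

```text
top {'fx': 422.93407946944217, 'fy': 422.93407946944217, 'cx': 324.63419769392107, 'cy': 199.3577774540778, 'distortion': array([0.02027505, 0.        , 0.        , 0.        , 0.        ]), 'position': array([ 0.42333977, -0.01980186,  1.44606578]), 'rotation': array([ 0.01839288, -0.70205702,  0.71127271, -0.02947501])}
scene {'fx': 413.4398247904579, 'fy': 413.4398247904579, 'cx': 316.1001819894523, 'cy': 202.22776347374594, 'distortion': array([-0.05211275,  0.        ,  0.        ,  0.        ,  0.        ]), 'position': array([-0.19412548, -0.85456702,  0.65342081]), 'rotation': array([-0.47227131,  0.80860649, -0.2968773 ,  0.18702732])}
{'fx': 330.3452874644926, 'fy': 330.3452874644926, 'cx': 318.2789175366835, 'cy': 202.29904373840145, 'distortion': array([0.01247732, 0.        , 0.        , 0.        , 0.        ]), 'tool_from_camera': array([[ 4.21689679e-04, -9.47199992e-01, -3.20643100e-01,
         8.22571506e-02],
       [ 9.99999407e-01,  7.21440250e-04, -8.16043667e-04,
        -2.86060237e-05],
       [ 1.00428139e-03, -3.20642565e-01,  9.47199734e-01,
        -1.53808986e-01],
       [ 0.00000000e+00,  0.00000000e+00,  0.00000000e+00,
         1.00000000e+00]])}
{'clock': 0.1, 'joint_pos': array([ 1.09171733e+00,  2.91213878e-01, -1.54011451e-01,  1.12671351e+00,
       -1.87781258e-05,  1.43146309e+00]), 'qd': array([ 0.0006526 , -0.00094487, -0.00083338,  0.00157132, -0.00037685,
       -0.00022072]), 'joint_torque': array([ 1.52950393e-03, -5.37977099e+01,  3.31918788e+01,  9.33443400e-03,
       -2.11175789e-04, -2.11945277e-06]), 'ee_pos': array([0.17479176, 0.49463372, 0.21960968]), 'tool_rot': array([-1.64891484e-04,  1.69057028e-01,  9.85606105e-01, -5.47023570e-04]), 'wrist_force': array([ 0.18713767,  0.24034085, -0.45266421]), 'ft_torque': array([-0.03693637,  0.00710407,  0.01181065]), 'finger_force': 0.0, 'gripper_width': 1.002476402944693} 0.022
```

View pics/top0.png

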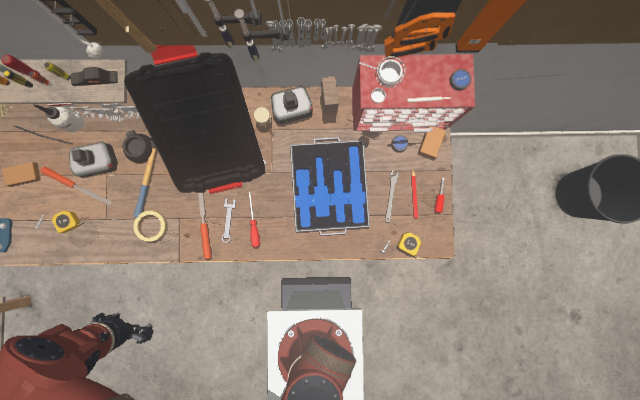

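View pics/scene0.png

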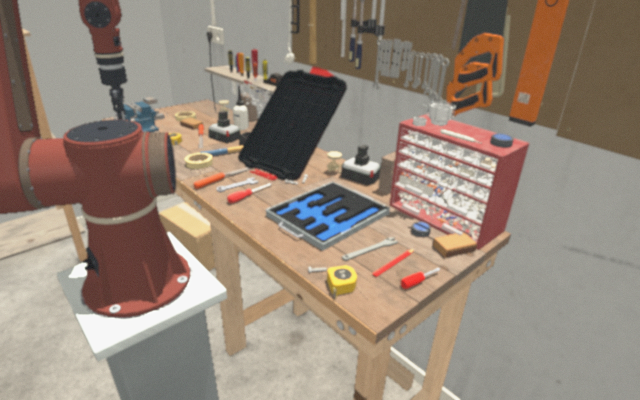

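```bash
cat > h.py <<'E'
from cell import r
import cv2, numpy as np
from scipy.spatial.transform import Rotation as R
def Rq(q): return R.from_quat([q[1],q[2],q[3],q[0]]).as_matrix()
def cam(n,st=None):
    c=r.camera_info(n); K=np.array([[c['fx'],0,c['cx']],[0,c['fy'],c['cy']],[0,0,1]]); D=c['distortion']
    if 'position' in c: return K,D,Rq(c['rotation']),np.array(c['position'])
    T=c['tool_from_camera']; A=Rq(st['tool_rot']); return K,D,A@T[:3,:3],A@T[:3,3]+st['ee_pos']
def world(C,px,z):
    K,D,A,p=C; u=cv2.undistortPoints(np.array(px,float).reshape(-1,1,2),K,D)[:,0]
    d=np.c_[u,np.ones(len(u))]@A.T; return p+d*((np.asarray(z)-p[2])/d[:,2])[:,None]
def pix(C,P):
    K,D,A,p=C; rv=cv2.Rodrigues(A.T)[0]; return cv2.projectPoints(np.array(P,float).reshape(-1,3),rv,-A.T@p,K,D)[0][:,0]
E
python3 - <<'E'
import cv2
im=cv2.imread("pics/top0.png")
for n,(x,y) in dict(l=(190,180),r=(370,155),t=(280,135)).items():
    w,h=(100,85) if n!='t' else (100,105)
    cv2.imwrite(f"pics/c_{n}.png",cv2.resize(im[y:y+h,x:x+w],None,fx=5.5,fy=5.5,interpolation=cv2.INTER_CUBIC))
E
```

```text
(no output)
```

View pics/c_l.png

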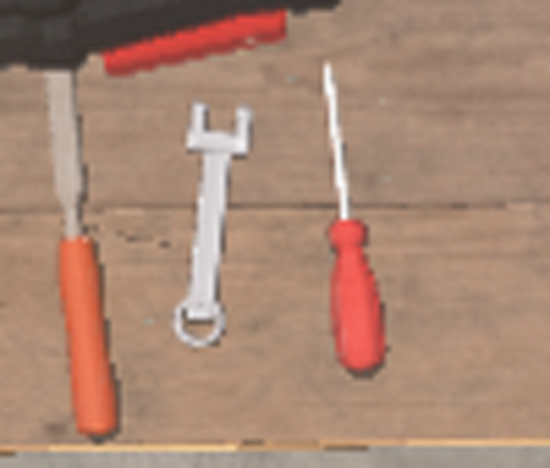

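View pics/c_r.png

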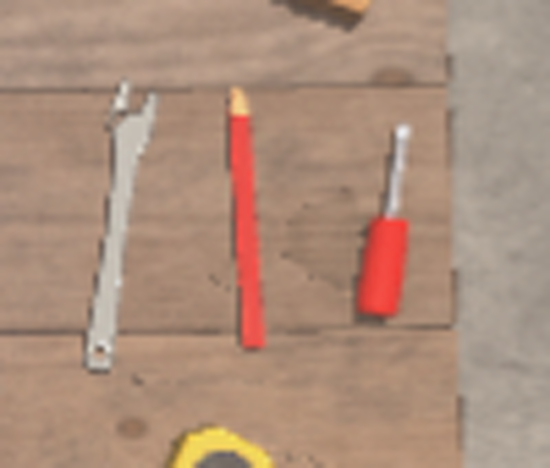

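View pics/c_t.png

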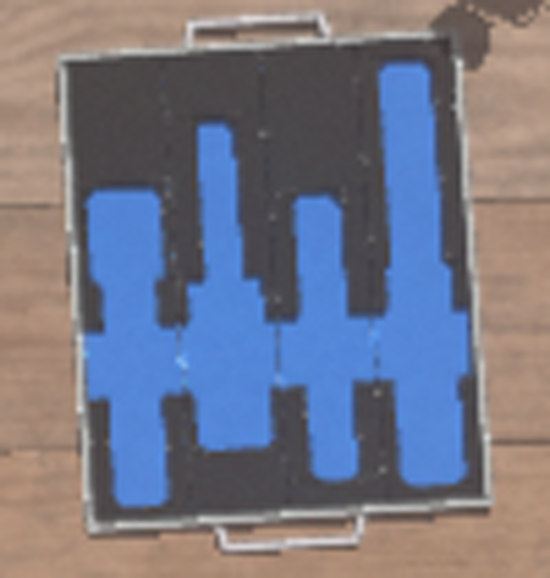

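```bash
cat > m.py <<'E'
from h import *
C=cam("top")
def cv(o,pts): return [(o[0]+(u+.5)/5.5-.5,o[1]+(v+.5)/5.5-.5) for u,v in pts]
def item(name,a,ya,b,yb,g):  # a,b world points on axis at item y ya,yb
    d=(b-a)[:2]; L=np.hypot(*d); d/=L; o=(a[:2]-d*ya + b[:2]-d*yb)/2
    print(name,"len",round(L*1e3),"exp",round((yb-ya)*1e3),"org",o.round(4),"grip",(o+d*g).round(4),"phi",round(np.degrees(np.arctan2(d[1],-d[0])),2))
if __name__=="__main__":
    l=(190,180);rr=(370,155);t=(280,135)
    w=lambda o,p,z:world(C,cv(o,p),z)
    a,b=w(l,[(76,239),(98,433)],[.013,.013]);item("chisel",a,.005,b,.125,.045)
    a,b=w(l,[(327,65),(363,371)],[.015,.015]);item("driver",a,-.095,b,.095,.045)
    a,b=w(rr,[(133,92),(98,369)],[.008,.008]);item("adj",a,-.092,b,.091,.01)
    a,b=w(rr,[(238,89),(253,348)],[.007,.007]);item("pencil",a,-.0815,b,.0815,.009)
    q=w(t,[(62,60),(460,38),(490,508),(92,530)],[.024]*4)[:,:2]; print("rim",q.round(4).tolist(),q.mean(0), [np.linalg.norm(q[i]-q[i-1]).round(4) for i in range(4)])
    d=(q[2]+q[3]-q[0]-q[1]);d/=np.hypot(*d);e=(q[0]+q[3]-q[1]-q[2]);e/=np.hypot(*e);print("phi tray",np.degrees([np.arctan2(d[1],-d[0]),np.arctan2(-(-e[0]),e[1])]))
    p=w(t,[(130,480),(235,440),(333,460),(432,470)],[.008]*4);print(p.round(4).tolist())
E
python3 m.py
```

```text
chisel len 119 exp 120 org [0.4512 0.3665] grip [0.4065 0.3612] phi -6.81
driver len 189 exp 190 org [0.4566 0.2018] grip [0.4119 0.1966] phi -6.59
adj len 174 exp 183 org [ 0.5275 -0.2685] grip [ 0.5177 -0.267 ] phi 8.56
pencil len 162 exp 163 org [ 0.5345 -0.3498] grip [ 0.5255 -0.3501] phi -1.72
rim [[0.7043, 0.0694], [0.7154, -0.1769], [0.4249, -0.1895], [0.4148, 0.0535]] [ 0.56482957 -0.06085994] [np.float64(0.29), np.float64(0.2465), np.float64(0.2909), np.float64(0.2432)]
phi tray [-2.81369023 -2.48683538]
[[0.4451, 0.0307, 0.008], [0.4689, -0.0344, 0.008], [0.4558, -0.0949, 0.008], [0.4488, -0.156, 0.008]]
```

```bash
cat > plan.py <<'E'
from h import *
def plan(*tgts):  # (x,y,z,phi)
    s=r.get_state(); A=Rq(s['tool_rot']); p=s['ee_pos'].copy(); f=np.degrees(np.arctan2(A[1,0],-A[0,0]))
    print("now",p.round(4),"phi",round(f,2),"t",s['clock'],"tilt",A[2].round(4))
    for t in tgts:
        c=np.radians(f); X=np.array([-np.cos(c),np.sin(c),0]);Y=np.array([np.sin(c),np.cos(c),0])
        d=np.array(t[:3])-p; print(t,"shift",(np.array([d@X,d@Y,-d[2]])/.15).round(3),"turn",round((t[3]-f)/120,3))
        p=np.array(t[:3],float); f=t[3]
E
python3 -c "
from plan import *
plan((.29,.428,.17,-6.8),(.4065,.3612,.12,-6.8))"
```

```text
now [0.1748 0.4946 0.2196] phi 19.47 t 0.1 tilt [ 1.0e-04 -1.1e-03 -1.0e+00]
(0.29, 0.428, 0.17, -6.8) shift [-0.872 -0.163  0.331] turn -0.219
(0.4065, 0.3612, 0.12, -6.8) shift [-0.718 -0.534  0.333] turn 0.0
```

```bash
python3 -m jog '[[[-0.872,-0.163,0.331],-0.219,-0.3],[[-0.872,-0.163,0.331],-0.219,-0.3],[[-0.872,-0.163,0.331],-0.219,-0.3],[[-0.872,-0.163,0.331],-0.219,-0.3]]'
python3 -m jog '[[[-0.718,-0.534,0.333],0,-0.3],[[-0.718,-0.534,0.333],0,-0.3],[[-0.718,-0.534,0.333],0,-0.3],[[-0.718,-0.534,0.333],0,-0.3],[[-0.718,-0.534,0.333],0,-0.3]]'
cat > look.py <<'E'
import sys
from plan import *
s=r.get_state(); im=r.snapshot("wrist"); C=cam("wrist",s)
im=np.ascontiguousarray(im[:,:,::-1]); n=sys.argv[1]; cv2.imwrite(f"pics/{n}.png",im); np.save(f"pics/{n}.npy",np.array(C,object),allow_pickle=True)
plan(); print("w",s['gripper_width'],"F",s['wrist_force'].round(1))
E
python3 look.py w1
```

```text
clock: 0.5
ee_pos: [0.2926, 0.4254, 0.1684]
tool_rot: [-0.001, -0.06, 0.998, -0.001]
wrist_force: [-0.6, 1.0, -0.6]
gripper_width: 0.65
finger_force: 0.0
clock: 1.0
ee_pos: [0.4066, 0.3607, 0.1198]
tool_rot: [-0.001, -0.058, 0.998, -0.0]
wrist_force: [0.6, 0.3, 0.1]
gripper_width: 0.65
finger_force: 0.0
now [0.4061 0.3614 0.1203] phi -6.78 t 1.05 tilt [ 1.1e-03 -1.0e-04 -1.0e+00]
w 0.6502363676785389 F [0.6 0.3 0.1]
```

View pics/w1.png

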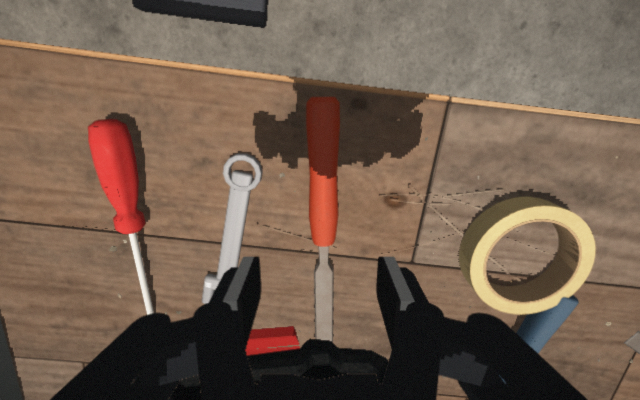

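```bash
python3 - <<'E'
from m import *; from plan import plan
C=np.load("pics/w1.npy",allow_pickle=True)
a,b=world(C,[(323,245),(323,97)],[.013,.013]);item("chisel",a,.005,b,.125,.045)
a,b=world(C,[(130,232),(108,121)],[.015,.015]);item("driver",a,.002,b,.095,.045)
plan((.4065,.3612,.026,-6.8))
E
```

```text
chisel len 123 exp 120 org [0.4543 0.37  ] grip [0.4096 0.3646] phi -6.98
driver len 92 exp 93 org [0.4594 0.2055] grip [0.4147 0.2002] phi -6.66
now [0.4061 0.3614 0.1203] phi -6.78 t 1.05 tilt [ 1.1e-03 -1.0e-04 -1.0e+00]
(0.4065, 0.3612, 0.026, -6.8) shift [-0.002 -0.002  0.629] turn -0.0
```

```bash
python3 -m jog '[[[-0.014,0.009,0.3],0,-0.3],[[-0.014,0.009,0.635],0,-0.3],[[-0.014,0.009,0.635],0,-0.3],[[-0.014,0.009,0.635],0,-0.3],[[-0.014,0.009,0.635],0,1],[[-0.014,0.009,0.635],0,1],[[-0.014,0.009,0.635],0,1],[[-0.014,0.009,0.635],0,1],[[-0.014,0.009,0.635],0,1],[[-0.014,0.009,0.635],0,1]]'
python3 -m jog '[[[0.03,0,-0.05],0,1],[[0.15,0,-0.08],0,1],[[0.3,0,-0.15],0,1],[[0.4,0,-0.4],0,1],[[0.4,0,-0.7],0,1],[[0.4,0,-0.7],0,1],[[0.4,0,-0.7],0,1]]'
python3 look.py w2
```

```text
clock: 2.05
ee_pos: [0.4086, 0.3631, 0.0254]
tool_rot: [0.0, -0.059, 0.998, 0.0]
wrist_force: [1.3, 0.4, -0.9]
gripper_width: 0.0
finger_force: 0.0
clock: 2.75
ee_pos: [0.3493, 0.3565, 0.1316]
tool_rot: [0.001, -0.06, 0.998, 0.001]
wrist_force: [-0.5, 0.5, -0.6]
gripper_width: 0.006
finger_force: 0.0
now [0.3487 0.356  0.1304] phi -6.81 t 2.8 tilt [-2.e-04  2.e-04 -1.e+00]
w 0.005692151774611332 F [-0.5  0.5 -0.6]
```

View pics/w2.png

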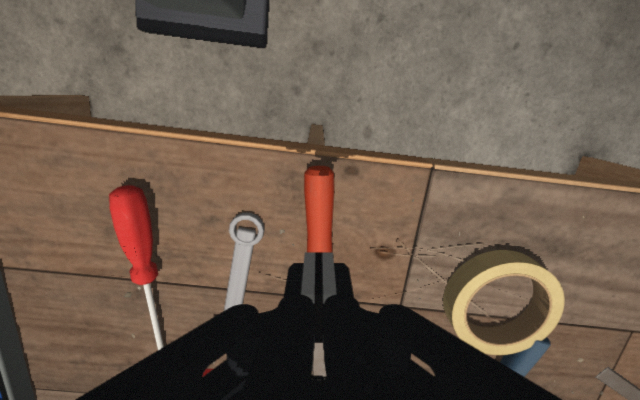

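```bash
python3 - <<'E'
from m import *; from plan import plan
C=np.load("pics/w2.npy",allow_pickle=True)
print(world(C,[(320,168),(316,128)],[.013,.013]))
a,b=world(C,[(318,252),(320,168)],[.013,.013]);item("chisel",a,.005,b,.125,.045)
a,b=world(C,[(144,280),(126,187)],[.015,.015]);item("driver",a,.002,b,.095,.045)
C1=np.load("pics/w1.npy",allow_pickle=True)
P=r.get_state(); A=Rq(P['tool_rot']); print("grasp pt px",pix(C,[P['ee_pos']+A@np.array([0,0,k]) for k in (.003,.022)]))
E
python3 - <<'E'
import cv2
im=cv2.imread("pics/w2.png"); cv2.imwrite("pics/w2c.png",cv2.resize(im[100:400,200:440],None,fx=2,fy=2,interpolation=cv2.INTER_CUBIC))
E
```

```text
[[0.32892059 0.35533768 0.013     ]
 [0.29658411 0.34814272 0.013     ]]
chisel len 79 exp 120 org [0.4327 0.3655] grip [0.3879 0.3611] phi -5.61
driver len 90 exp 93 org [0.4576 0.2052] grip [0.4129 0.1999] phi -6.8
grasp pt px [[317.74216574 252.44165038]
 [317.80409968 237.34846241]]
```

View pics/w2c.png

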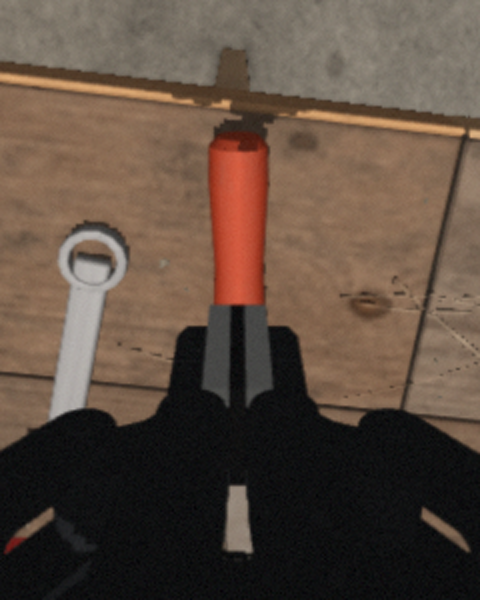

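```bash
python3 - <<'E'
from h import *
c=r.camera_info("wrist"); T=c['tool_from_camera']; K=np.array([[c['fx'],0,c['cx']],[0,c['fy'],c['cy']],[0,0,1]])
P=np.array([[x,y,z,1] for x in (0,.011) for y in(0,.01) for z in (-.01,0,.01,.022)]); q=(np.linalg.inv(T)@P.T)[:3]; u=K@q; 
for p,a in zip(P,(u[:2]/u[2]).T): print(p[:3],a.round(1))
E
```

```text
[ 0.    0.   -0.01] [318.6 267.1]
[0. 0. 0.] [318.7 257.4]
[0.   0.   0.01] [318.7 248.7]
[0.    0.    0.022] [318.7 239.4]
[ 0.    0.01 -0.01] [339.  267.1]
[0.   0.01 0.  ] [337.9 257.4]
[0.   0.01 0.01] [336.9 248.7]
[0.    0.01  0.022] [335.8 239.4]
[ 0.011  0.    -0.01 ] [318.7 246.9]
[0.011 0.    0.   ] [318.7 238.1]
[0.011 0.    0.01 ] [318.7 230.3]
[0.011 0.    0.022] [318.7 221.9]
[ 0.011  0.01  -0.01 ] [339.4 246.9]
[0.011 0.01  0.   ] [338.3 238.2]
[0.011 0.01  0.01 ] [337.2 230.3]
[0.011 0.01  0.022] [336.1 221.9]
```

```bash
python3 -m jog '[[[-0.2,0,0],0,-0.3],[[-0.398,0,0.1],0,-0.3],[[-0.398,0,0.4],0,-0.3],[[-0.398,0,0.7],0,-0.3],[[-0.398,0,0.703],0,-0.3],[[-0.398,0,0.703],0,-0.3]]'
python3 -m jog '[[[0,0,0.033],0,-0.3],[[0,0,0.033],0,-0.3]]'
python3 -m jog '[[[0,0,0.027],0,-0.3],[[0,0,0.027],0,-0.3]]'
python3 - <<'E'
from h import *
im=r.snapshot("scene"); cv2.imwrite("pics/s1.png",cv2.resize(im[90:230,150:330,::-1],None,fx=4,fy=4,interpolation=cv2.INTER_CUBIC))
E
```

```text
clock: 3.4
ee_pos: [0.407, 0.3623, 0.0242]
tool_rot: [-0.002, -0.059, 0.998, -0.001]
wrist_force: [0.5, 0.9, 0.9]
gripper_width: 0.647
finger_force: 0.0
clock: 3.6
ee_pos: [0.4091, 0.3638, 0.0212]
tool_rot: [0.001, -0.059, 0.998, 0.001]
wrist_force: [0.3, -0.5, -0.1]
gripper_width: 0.652
finger_force: 0.0
clock: 3.8
ee_pos: [0.4084, 0.3633, 0.0163]
tool_rot: [0.0, -0.059, 0.998, 0.0]
wrist_force: [0.4, -0.6, -0.6]
gripper_width: 0.653
finger_force: 0.0
```

View pics/s1.png

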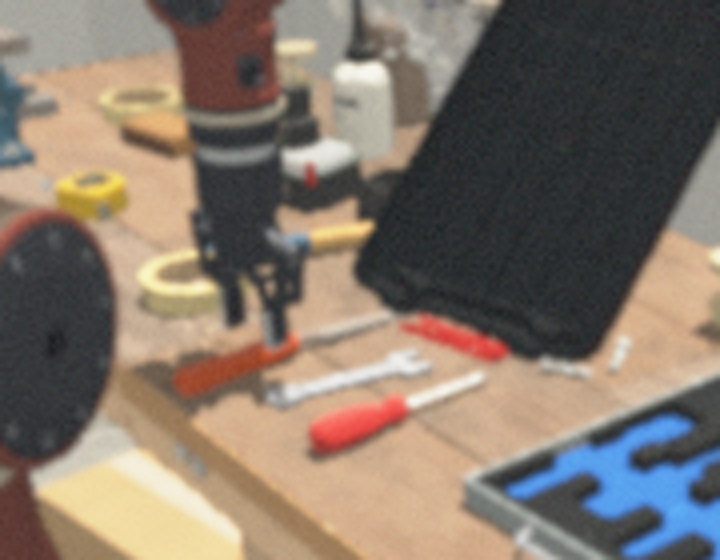

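```bash
python3 - <<'E'
from h import *
C=cam("scene"); s=r.get_state(); A=Rq(s['tool_rot'])
for y in(-.0277,.0277):
  for k in (-.05,-.02,-.01,0,.01,.022): print(y,k,((pix(C,[s['ee_pos']+A@np.array([0,y,k])])-[150,90])*4).round(0))
d=np.array([-.993,-.1186]);o=np.array([.4543,.368])
print(((pix(C,[np.r_[o+d*t,.013] for t in(-.12,.005,.045,.125)])-[150,90])*4).round(0))
E
```

```text
-0.0277 -0.05 [[270. 309.]]
-0.0277 -0.02 [[274. 341.]]
-0.0277 -0.01 [[275. 352.]]
-0.0277 0 [[276. 362.]]
-0.0277 0.01 [[277. 372.]]
-0.0277 0.022 [[278. 384.]]
0.0277 -0.05 [[233. 291.]]
0.0277 -0.02 [[236. 322.]]
0.0277 -0.01 [[237. 333.]]
0.0277 0 [[238. 343.]]
0.0277 0.01 [[239. 353.]]
0.0277 0.022 [[241. 365.]]
[[403. 301.]
 [296. 342.]
 [259. 355.]
 [181. 384.]]
```

```bash
python3 -m jog '[[[0,0,0.067],0,-0.3],[[0,0,0.067],0,-0.3]]'
python3 -m jog '[[[0,0,0.04],0,-0.3],[[0,0,0.04],0,-0.3]]'
python3 -m jog '[[[0,0,0.027],0,-0.3],[[0,0,0.027],0,-0.3]]'
python3 -m jog '[[[0,0,0],0,1],[[0,0,0],0,1],[[0,0,0],0,1],[[0,0,0],0,1],[[0,0,0],0,1]]'
python3 - <<'E'
from h import *
im=r.snapshot("scene"); cv2.imwrite("pics/s2.png",cv2.resize(im[90:230,150:330,::-1],None,fx=4,fy=4,interpolation=cv2.INTER_CUBIC))
E
```

```text
clock: 4.05
ee_pos: [0.4075, 0.3626, 0.0046]
tool_rot: [-0.001, -0.059, 0.998, -0.0]
wrist_force: [0.3, -0.4, -0.0]
gripper_width: 0.652
finger_force: 0.0
clock: 4.25
ee_pos: [0.4077, 0.3628, -0.0011]
tool_rot: [-0.001, -0.059, 0.998, -0.0]
wrist_force: [0.6, 0.1, -1.0]
gripper_width: 0.65
finger_force: 0.0
clock: 4.45
ee_pos: [0.408, 0.363, -0.0048]
tool_rot: [-0.0, -0.059, 0.998, -0.0]
wrist_force: [-0.2, 1.1, 0.2]
gripper_width: 0.646
finger_force: 0.0
clock: 4.95
ee_pos: [0.4084, 0.3633, -0.004]
tool_rot: [0.0, -0.059, 0.998, 0.0]
wrist_force: [-1.4, -0.1, 5.1]
gripper_width: 0.257
finger_force: 58.9
```

View pics/s2.png

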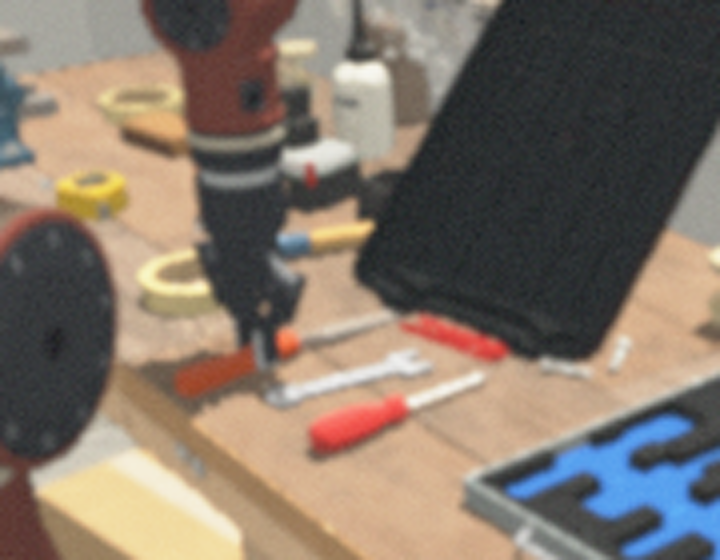

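```bash
python3 -m jog '[[[0.03,0,-0.06],0,1],[[0.15,0,-0.1],0,1],[[0.3,0,-0.2],0,1],[[0.4,0,-0.5],0,1],[[0.4,0,-0.9],0,1],[[0.4,0,-0.95],0,1],[[0.4,0,-0.95],0,1]]'
python3 -c "
from plan import *
plan((.38,.227,.14,-6.8),(.42,.10,.14,-5),(.46,-.027,.14,-2.65),(.5241,-.15,.14,-2.65))"
```

```text
clock: 5.7
ee_pos: [0.3498, 0.3571, 0.1413]
tool_rot: [0.002, -0.06, 0.998, 0.001]
wrist_force: [0.9, 0.6, -2.4]
gripper_width: 0.262
finger_force: 59.4
now [0.3498 0.3571 0.1413] phi -6.82 t 5.7 tilt [-0.0047  0.0026 -1.    ]
(0.38, 0.227, 0.14, -6.8) shift [-0.097 -0.885  0.009] turn 0.0
(0.42, 0.1, 0.14, -5) shift [-0.165 -0.872 -0.   ] turn 0.015
(0.46, -0.027, 0.14, -2.65) shift [-0.192 -0.867 -0.   ] turn 0.02
(0.5241, -0.15, 0.14, -2.65) shift [-0.389 -0.839 -0.   ] turn 0.0
```

```bash
python3 -m jog '[[[-0.05,-0.4,0],0,1],[[-0.097,-0.7,0],0,1],[[-0.097,-0.885,0],0,1],[[-0.097,-0.885,0],0,1]]'
python3 -m jog '[[[-0.08,-0.4,0],0,1],[[-0.165,-0.7,0],0.015,1],[[-0.165,-0.872,0],0.015,1],[[-0.165,-0.872,0],0.015,1]]'
python3 -m jog '[[[-0.1,-0.4,0],0.02,1],[[-0.192,-0.7,0],0.02,1],[[-0.192,-0.867,0],0.02,1],[[-0.192,-0.867,0],0.02,1],[[-0.192,-0.867,0],0.02,1]]'
python3 look.py w3
```

```text
clock: 6.1
ee_pos: [0.3779, 0.2222, 0.1369]
tool_rot: [-0.001, -0.057, 0.998, -0.001]
wrist_force: [0.0, 0.1, -1.3]
gripper_width: 0.256
finger_force: 59.6
clock: 6.5
ee_pos: [0.419, 0.0962, 0.1372]
tool_rot: [-0.001, -0.042, 0.999, -0.0]
wrist_force: [-0.1, 0.4, -1.6]
gripper_width: 0.257
finger_force: 59.8
clock: 7.0
ee_pos: [0.4582, -0.0275, 0.1373]
tool_rot: [-0.001, -0.022, 1.0, 0.001]
wrist_force: [-1.0, -0.3, -1.2]
gripper_width: 0.261
finger_force: 59.9
now [ 0.4581 -0.0269  0.1374] phi -2.62 t 7.05 tilt [ 0.0018  0.0011 -1.    ]
w 0.26083042365373876 F [-1.  -0.3 -1.2]
```

View pics/w3.png

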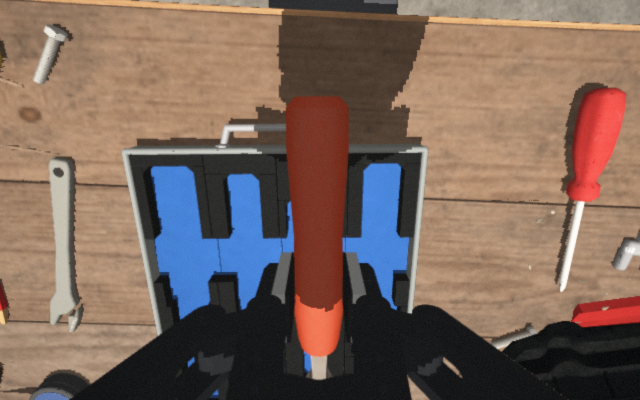

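```bash
python3 - <<'E'
from m import *
C=np.load("pics/w3.npy",allow_pickle=True)
q=world(C,[(123.5,151.5),(426.5,147.5)],[.024]*2); print(q.round(4),q.mean(0), np.linalg.norm(q[0]-q[1]), np.degrees(np.arctan2(-(q[1]-q[0])[0]*-1,(q[1]-q[0])[1])))
f=np.radians(-2.65);d=np.array([-np.cos(f),np.sin(f)]); m=q.mean(0)[:2]; print("tray centre", m-d*.1455)
h,=world(C,[(317,99)],[.153]); print(h, "y of end rel TCP", np.dot(h[:2]-[.4581,-.0269],d),"lat",np.dot(h[:2]-[.4581,-.0269],[np.sin(f),np.cos(f)]))
print(pix(C,[[.4493,-.1564,.008],[.4493-.0014+.0,-.1564+.0,.022]]))
a,b=world(C,[(70,325),(62,158)],[.008,.008]);item("adj",a,-.092,b,.091,.01)
a,b=world(C,[(583,195),(606,89)],[.015]*2);item("driver",a,.002,b,.095,.045)
E
```

```text
[[ 0.4298 -0.1865  0.024 ]
 [ 0.4155  0.0578  0.024 ]] [ 0.4226583  -0.06434813  0.024     ] 0.24473027726031932 -3.3582521878569866
tray centre [ 0.56800271 -0.05762098]
[ 0.37932005 -0.03170517  0.153     ] y of end rel TCP 0.07891786632786324 lat -0.0011576569779089391
[[171.86168418 172.12415085]
 [164.62579201 174.37376154]]
adj len 176 exp 183 org [ 0.5277 -0.2619] grip [ 0.5178 -0.2604] phi 8.53
driver len 87 exp 93 org [0.457  0.2027] grip [0.4122 0.1983] phi -5.58
```

```bash
python3 -c "
from plan import *
plan((.526,-.1485,.06,-2.9),(.526,-.1485,.012,-2.9),(.526,-.1485,.004,-2.9))"
```

```text
now [ 0.4581 -0.0269  0.1374] phi -2.62 t 7.05 tilt [ 0.0018  0.0011 -1.    ]
(0.526, -0.1485, 0.06, -2.9) shift [-0.415 -0.831  0.516] turn -0.002
(0.526, -0.1485, 0.012, -2.9) shift [0.   0.   0.32] turn 0.0
(0.526, -0.1485, 0.004, -2.9) shift [0.    0.    0.053] turn 0.0
```

```bash
python3 -m jog '[[[-0.2,-0.4,0],0,1],[[-0.415,-0.7,0.1],-0.002,1],[[-0.415,-0.831,0.3],-0.002,1],[[-0.415,-0.831,0.516],-0.002,1],[[-0.415,-0.831,0.516],-0.002,1],[[-0.415,-0.831,0.516],-0.002,1]]'
python3 -m jog '[[[0,0,0.1],0,1],[[0,0,0.2],0,1],[[0,0,0.32],0,1],[[0,0,0.32],0,1],[[0,0,0.32],0,1]]'
python3 -m jog '[[[0,0,0.03],0,1],[[0,0,0.047],0,1],[[0,0,0.047],0,1]]'
python3 -c "
from plan import *
plan((.526,-.1485,.004,-2.9))"
```

```text
clock: 7.65
ee_pos: [0.5259, -0.1477, 0.0608]
tool_rot: [-0.001, -0.026, 1.0, 0.001]
wrist_force: [-0.3, -0.2, -0.8]
gripper_width: 0.258
finger_force: 60.0
clock: 8.15
ee_pos: [0.5276, -0.149, 0.0145]
tool_rot: [0.001, -0.026, 1.0, -0.0]
wrist_force: [-0.6, -0.8, -1.1]
gripper_width: 0.257
finger_force: 60.0
clock: 8.45
ee_pos: [0.5269, -0.1497, 0.006]
tool_rot: [0.0, -0.025, 1.0, -0.0]
wrist_force: [-0.2, -0.6, -1.7]
gripper_width: 0.257
finger_force: 60.0
now [ 0.5269 -0.1497  0.006 ] phi -2.85 t 8.45 tilt [-2.e-04 -1.e-04 -1.e+00]
(0.526, -0.1485, 0.004, -2.9) shift [0.006 0.008 0.013] turn -0.0
```

```bash
python3 -m jog '[[[0,0.006,0.01],0,1],[[0,0.006,0.01],0,1],[[0,0.006,0.01],0,1]]'
python3 -m jog '[[[0,0,0],0,0.3],[[0,0,0],0,0.3],[[0,0,0],0,0.3],[[0,0,0],0,0.3]]'
python3 -m jog '[[[0,0,-0.1],0,0.3],[[0,0,-0.3],0,0.3],[[0,0,-0.6],0,-0.1],[[0,0,-0.8],0,-0.1],[[0,0,-0.8],0,-0.1]]'
python3 - <<'E'
from plan import *
im=r.snapshot("top"); cv2.imwrite("pics/t1.png",cv2.resize(im[130:250,190:460,::-1],None,fx=2.9,fy=2.9,interpolation=cv2.INTER_CUBIC))
plan((.48,-.02,.1,-3),(.45,.09,.1,-5),(.4135,.1985,.06,-6.6),(.4135,.1985,-.001,-6.6))
E
```

```text
clock: 8.75
ee_pos: [0.5268, -0.1488, 0.0043]
tool_rot: [-0.0, -0.025, 1.0, 0.0]
wrist_force: [-0.5, 0.5, -1.3]
gripper_width: 0.257
finger_force: 60.0
clock: 9.15
ee_pos: [0.5268, -0.1489, 0.0043]
tool_rot: [0.0, -0.025, 1.0, -0.0]
wrist_force: [0.5, -0.5, -0.7]
gripper_width: 0.344
finger_force: 0.0
clock: 9.65
ee_pos: [0.5295, -0.15, 0.1286]
tool_rot: [0.003, -0.025, 1.0, -0.002]
wrist_force: [0.2, 0.6, -0.1]
gripper_width: 0.549
finger_force: 0.0
now [ 0.5283 -0.1495  0.1263] phi -2.85 t 9.7 tilt [-0.0039 -0.0019 -1.    ]
(0.48, -0.02, 0.1, -3) shift [0.279 0.878 0.176] turn -0.001
(0.45, 0.09, 0.1, -5) shift [ 0.161  0.743 -0.   ] turn -0.017
(0.4135, 0.1985, 0.06, -6.6) shift [0.179 0.742 0.267] turn -0.013
(0.4135, 0.1985, -0.001, -6.6) shift [0.    0.    0.407] turn 0.0
```

View pics/t1.png

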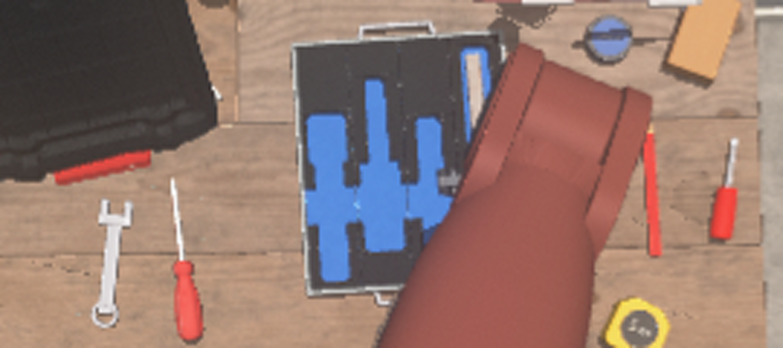

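```bash
python3 -m jog '[[[0.1,0.4,0],0,-0.2],[[0.279,0.8,0.1],0,-0.2],[[0.279,0.878,0.176],-0.001,-0.2],[[0.279,0.878,0.176],-0.001,-0.2]]'
python3 -m jog '[[[0.08,0.4,0],0,-0.2],[[0.161,0.743,0],-0.017,-0.2],[[0.161,0.743,0],-0.017,-0.2]]'
python3 -m jog '[[[0.09,0.4,0],0,-0.2],[[0.179,0.742,0.2],-0.013,-0.2],[[0.179,0.742,0.267],-0.013,-0.2],[[0.179,0.742,0.267],-0.013,-0.2],[[0.179,0.742,0.267],-0.013,-0.2],[[0.179,0.742,0.267],-0.013,-0.2]]'
python3 -c "
from plan import *
plan((.4135,.1985,-.002,-6.6))"
```

```text
clock: 10.1
ee_pos: [0.4736, -0.0153, 0.095]
tool_rot: [-0.003, -0.028, 1.0, 0.001]
wrist_force: [-0.5, -1.1, 1.5]
gripper_width: 0.598
finger_force: 0.0
clock: 10.4
ee_pos: [0.4464, 0.0934, 0.097]
tool_rot: [-0.001, -0.045, 0.999, 0.0]
wrist_force: [0.3, -0.7, 0.7]
gripper_width: 0.6
finger_force: 0.0
clock: 11.0
ee_pos: [0.4129, 0.1984, 0.0581]
tool_rot: [0.0, -0.057, 0.998, -0.0]
wrist_force: [0.2, -0.6, -0.5]
gripper_width: 0.603
finger_force: 0.0
now [0.4129 0.1984 0.0581] phi -6.5 t 11.0 tilt [-6.e-04 -2.e-04 -1.e+00]
(0.4135, 0.1985, -0.002, -6.6) shift [-0.004  0.     0.401] turn -0.001
```

```bash
python3 -m jog '[[[-0.004,0,0.15],0,-0.2],[[-0.004,0,0.3],0,-0.2],[[-0.004,0,0.401],0,-0.2],[[-0.004,0,0.401],0,-0.2],[[-0.004,0,0.401],0,-0.2]]'
python3 -m jog '[[[0,0,0],0,1],[[0,0,0],0,1],[[0,0,0],0,1],[[0,0,0],0,1],[[0,0,0],0,1],[[0,0,0],0,1]]'
python3 -m jog '[[[0,0,-0.1],0,1],[[0,0,-0.4],0,1],[[0,0,-0.8],0,1],[[0,0,-0.8],0,1],[[0,0,-0.8],0,1]]'
python3 -c "
from plan import *
c=np.array([.5665,-.0593]);f=np.radians(-2.9);d=np.array([-np.cos(f),np.sin(f)]);e=np.array([np.sin(f),np.cos(f)])
x,y=c+.03*e+.045*d
a,b=c+.088*e+.045*d; print('spanner',a,b,'pencil',c-.03*e+.045*d)
plan((.45,.08,.1,-4),(x,y,.06,-2.9),(x,y,.012,-2.9))"
```

```text
clock: 11.5
ee_pos: [0.4134, 0.1986, -0.0017]
tool_rot: [0.0, -0.057, 0.998, 0.0]
wrist_force: [0.6, 0.3, -0.2]
gripper_width: 0.6
finger_force: 0.0
clock: 12.1
ee_pos: [0.4137, 0.1994, -0.0009]
tool_rot: [0.001, -0.057, 0.998, 0.0]
wrist_force: [-1.2, -1.4, 11.4]
gripper_width: 0.302
finger_force: 58.1
clock: 12.6
ee_pos: [0.4144, 0.1998, 0.1199]
tool_rot: [0.002, -0.057, 0.998, 0.001]
wrist_force: [-0.5, -1.0, -0.4]
gripper_width: 0.299
finger_force: 59.4
spanner 0.5171054501999609 0.026310621128756283 pencil [ 0.52307542 -0.09153826]
now [0.4144 0.1998 0.1199] phi -6.58 t 12.6 tilt [-5.e-03  8.e-04 -1.e+00]
(0.45, 0.08, 0.1, -4) shift [-0.144 -0.821  0.133] turn 0.022
(np.float64(0.5200398407244102), np.float64(-0.03161510158792651), 0.06, -2.9) shift [-0.414 -0.775  0.267] turn 0.009
(np.float64(0.5200398407244102), np.float64(-0.03161510158792651), 0.012, -2.9) shift [0.   0.   0.32] turn 0.0
```

```bash
python3 -m jog '[[[-0.07,-0.4,0.05],0.01,1],[[-0.144,-0.821,0.133],0.022,1],[[-0.144,-0.821,0.133],0.022,1],[[-0.144,-0.821,0.133],0.022,1]]'
python3 -m jog '[[[-0.2,-0.4,0],0,1],[[-0.414,-0.775,0.1],0.009,1],[[-0.414,-0.775,0.267],0.009,1],[[-0.414,-0.775,0.267],0.009,1],[[-0.414,-0.775,0.267],0.009,1],[[-0.414,-0.775,0.267],0.009,1]]'
python3 look.py w4
python3 -c "
from plan import *
plan((.5200,-.0316,.011,-2.9))"
```

```text
clock: 13.0
ee_pos: [0.4476, 0.0766, 0.0957]
tool_rot: [-0.001, -0.032, 0.999, -0.0]
wrist_force: [0.5, -0.1, -1.0]
gripper_width: 0.3
finger_force: 59.4
clock: 13.6
ee_pos: [0.5172, -0.0311, 0.0574]
tool_rot: [-0.001, -0.025, 1.0, 0.0]
wrist_force: [-0.5, 0.3, -0.3]
gripper_width: 0.301
finger_force: 59.4
now [ 0.5176 -0.0311  0.0579] phi -2.93 t 13.65 tilt [ 2.e-04  3.e-04 -1.e+00]
w 0.3014061197644335 F [-0.5  0.3 -0.3]
now [ 0.5176 -0.0311  0.0579] phi -2.93 t 13.65 tilt [ 2.e-04  3.e-04 -1.e+00]
(0.52, -0.0316, 0.011, -2.9) shift [-0.016 -0.004  0.313] turn 0.0
```

View pics/w4.png

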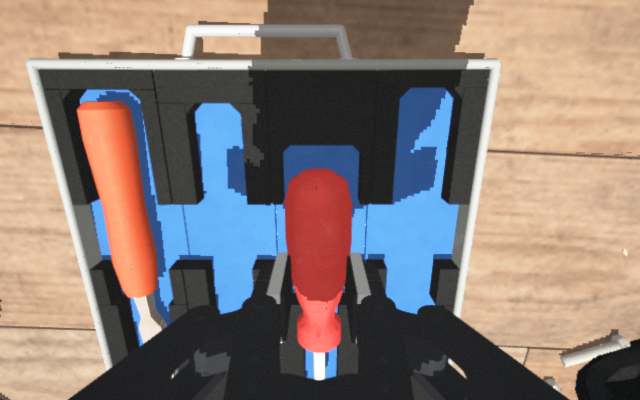

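```bash
python3 - <<'E'
from m import *
C=np.load("pics/w4.npy",allow_pickle=True)
h,=world(C,[(320,170)],[.076]); f=np.radians(-2.9);d=np.array([-np.cos(f),np.sin(f)]);e=np.array([np.sin(f),np.cos(f)])
print("end rel TCP",(h[:2]-[.5176,-.0311])@d,(h[:2]-[.5176,-.0311])@e)
q=world(C,[(27.5,60.5),(500,60)],[.024]*2)[:,:2]; print(q,np.linalg.norm(q[0]-q[1])); print("centre",q.mean(0)-d*.1455,np.degrees(np.arctan2((q[1]-q[0])[0],(q[1]-q[0])[1])))
a,b=world(C,[(284,147),(358,147)],[.022,.022])[:,:2]; c=np.array([.5665,-.0593]); print("pocket end in strip",(a-c)@d,(a-c)@e,(b-c)@e)
E
```

```text
end rel TCP 0.051177098239989914 0.000513207337162445
[[ 0.42857292 -0.18667469]
 [ 0.41544267  0.0580174 ]] 0.24504412509742024
centre [ 0.56732146 -0.05696737] -3.0715632271386983
pocket end in strip 0.0995295617795327 0.010769240238787172 0.053117258871681304
```

```bash
python3 -m jog '[[[-0.023,-0.002,0.15],0,1],[[-0.023,-0.002,0.313],0,1],[[-0.023,-0.002,0.313],0,1],[[-0.023,-0.002,0.313],0,1]]'
python3 -m jog '[[[0,0,0.016],0,1],[[0,0,0.016],0,1],[[0,0,0.016],0,1]]'
```

```text
clock: 14.05
ee_pos: [0.5214, -0.0317, 0.0115]
tool_rot: [-0.0, -0.025, 1.0, 0.0]
wrist_force: [0.2, -0.1, 0.5]
gripper_width: 0.305
finger_force: 59.4
clock: 14.35
ee_pos: [0.5221, -0.0325, 0.0091]
tool_rot: [0.001, -0.025, 1.0, -0.0]
wrist_force: [0.1, -0.2, -0.2]
gripper_width: 0.298
finger_force: 59.4
```

```bash
python3 -m jog '[[[0,0.003,0.01],0,1],[[0,0.003,0.01],0,1],[[0,0.003,0.01],0,0.15],[[0,0.003,0.01],0,0.15],[[0,0.003,0.01],0,0.15],[[0,0.003,0.01],0,0.15]]'
python3 -m jog '[[[0,0,-0.1],0,0.15],[[0,0,-0.3],0,0.15],[[0,0,-0.6],0,0.15],[[0,0,-0.6],0,-0.1],[[0,0,-0.6],0,-0.1]]'
python3 -c "
from plan import *
plan((.5215,-.15,.09,3),(.52,-.264,.05,8.5),(.52,-.264,-.004,8.5))"
```

```text
clock: 14.95
ee_pos: [0.5215, -0.032, 0.0067]
tool_rot: [-0.0, -0.025, 1.0, 0.0]
wrist_force: [0.2, 0.3, -0.4]
gripper_width: 0.423
finger_force: 0.0
clock: 15.45
ee_pos: [0.5223, -0.0321, 0.0977]
tool_rot: [0.001, -0.025, 1.0, -0.0]
wrist_force: [0.6, -0.3, -0.3]
gripper_width: 0.552
finger_force: 0.0
now [ 0.5223 -0.0321  0.0977] phi -2.85 t 15.45 tilt [-2.1e-03 -5.0e-04 -1.0e+00]
(0.5215, -0.15, 0.09, 3) shift [ 0.045 -0.784  0.051] turn 0.049
(0.52, -0.264, 0.05, 8.5) shift [-0.03  -0.759  0.267] turn 0.046
(0.52, -0.264, -0.004, 8.5) shift [0.   0.   0.36] turn 0.0
```

```bash
python3 -m jog '[[[0.02,-0.4,0],0.02,-0.2],[[0.045,-0.784,0.051],0.049,-0.2],[[0.045,-0.784,0.051],0.049,-0.2],[[0.045,-0.784,0.051],0.049,-0.2]]'
python3 -m jog '[[[-0.015,-0.4,0.1],0.02,-0.2],[[-0.03,-0.759,0.267],0.046,-0.2],[[-0.03,-0.759,0.267],0.046,-0.2],[[-0.03,-0.759,0.267],0.046,-0.2],[[-0.03,-0.759,0.267],0.046,-0.2]]'
python3 -m jog '[[[0,0,0.2],0,-0.2],[[0,0,0.36],0,-0.2],[[0,0,0.36],0,-0.2],[[0,0,0.36],0,-0.2]]'
python3 -m jog '[[[0,0,0.014],0,-0.2],[[0,0,0.014],0,-0.2]]'
```

```text
clock: 15.85
ee_pos: [0.5195, -0.1519, 0.0874]
tool_rot: [-0.001, 0.028, 1.0, 0.0]
wrist_force: [-0.5, 0.7, -0.1]
gripper_width: 0.602
finger_force: 0.0
clock: 16.35
ee_pos: [0.5185, -0.2622, 0.0483]
tool_rot: [-0.001, 0.074, 0.997, 0.001]
wrist_force: [0.8, 0.2, 0.1]
gripper_width: 0.599
finger_force: 0.0
clock: 16.75
ee_pos: [0.5194, -0.2623, -0.0043]
tool_rot: [-0.0, 0.074, 0.997, 0.0]
wrist_force: [-0.2, -1.1, 1.1]
gripper_width: 0.599
finger_force: 0.0
clock: 16.95
ee_pos: [0.52, -0.2638, -0.0058]
tool_rot: [0.001, 0.074, 0.997, -0.0]
wrist_force: [-0.6, -0.5, 0.0]
gripper_width: 0.6
finger_force: 0.0
```

```bash
python3 -m jog '[[[0,0,0],0,1],[[0,0,0],0,1],[[0,0,0],0,1],[[0,0,0],0,1],[[0,0,0],0,1],[[0,0,0],0,1]]'
```

```text
clock: 17.55
ee_pos: [0.5195, -0.2639, -0.0062]
tool_rot: [0.0, 0.075, 0.997, -0.0]
wrist_force: [-1.4, 1.8, 7.5]
gripper_width: 0.219
finger_force: 58.5
```

```bash
python3 -m jog '[[[0,0,-0.1],0,1],[[0,0,-0.4],0,1],[[0,0,-0.8],0,1],[[0,0,-0.8],0,1],[[0,0,-0.8],0,1]]'
python3 -c "
from plan import *
plan((.519,-.16,.11,4),(.518,-.05,.11,-1),(.518,.025,.06,-2.9))"
```

```text
clock: 18.05
ee_pos: [0.5203, -0.2646, 0.1149]
tool_rot: [0.002, 0.075, 0.997, -0.001]
wrist_force: [0.1, -0.6, -3.7]
gripper_width: 0.212
finger_force: 59.0
now [ 0.5203 -0.2646  0.1149] phi 8.55 t 18.05 tilt [-0.0035 -0.0017 -1.    ]
(0.519, -0.16, 0.11, 4) shift [0.112 0.688 0.033] turn -0.038
(0.518, -0.05, 0.11, -1) shift [ 0.058  0.731 -0.   ] turn -0.042
(0.518, 0.025, 0.06, -2.9) shift [-0.009  0.5    0.333] turn -0.016
```

```bash
python3 -m jog '[[[0.05,0.35,0],-0.02,1],[[0.112,0.688,0.033],-0.038,1],[[0.112,0.688,0.033],-0.038,1],[[0.112,0.688,0.033],-0.038,1]]'
python3 -m jog '[[[0.03,0.35,0],-0.02,1],[[0.058,0.731,0],-0.042,1],[[0.058,0.731,0],-0.042,1],[[0.058,0.731,0],-0.042,1]]'
python3 -m jog '[[[0,0.25,0.1],-0.008,1],[[-0.009,0.5,0.333],-0.016,1],[[-0.009,0.5,0.333],-0.016,1],[[-0.009,0.5,0.333],-0.016,1],[[-0.009,0.5,0.333],-0.016,1]]'
python3 look.py w5
python3 - <<'E'
from plan import *
im=cv2.imread("pics/w5.png"); print([(v,im[v,318].tolist()) for v in range(60,270,6)])
plan((.518,.0265,.011,-2.9))
E
```

```text
clock: 18.45
ee_pos: [0.5165, -0.1572, 0.1061]
tool_rot: [-0.002, 0.034, 0.999, 0.001]
wrist_force: [0.6, -0.9, -1.9]
gripper_width: 0.218
finger_force: 59.2
clock: 18.85
ee_pos: [0.5165, -0.0485, 0.1072]
tool_rot: [-0.001, -0.01, 1.0, 0.0]
wrist_force: [-0.3, -2.0, -2.0]
gripper_width: 0.218
finger_force: 59.4
clock: 19.35
ee_pos: [0.5177, 0.0241, 0.0584]
tool_rot: [0.0, -0.025, 1.0, -0.0]
wrist_force: [0.4, -0.8, -2.1]
gripper_width: 0.219
finger_force: 59.6
now [0.5179 0.0241 0.0587] phi -2.85 t 19.4 tilt [-1.4e-03 -7.0e-04 -1.0e+00]
w 0.2194215753659343 F [ 0.4 -0.8 -2.1]
[(60, [92, 98, 95]), (66, [25, 25, 24]), (72, [27, 28, 28]), (78, [29, 30, 28]), (84, [118, 71, 42]), (90, [120, 72, 42]), (96, [118, 71, 42]), (102, [94, 101, 103]), (108, [102, 110, 114]), (114, [103, 111, 114]), (120, [120, 73, 44]), (126, [122, 74, 45]), (132, [120, 70, 38]), (138, [84, 88, 89]), (144, [100, 110, 112]), (150, [102, 112, 113]), (156, [103, 112, 114]), (162, [100, 106, 109]), (168, [103, 109, 113]), (174, [100, 110, 111]), (180, [99, 106, 109]), (186, [102, 111, 115]), (192, [101, 109, 113]), (198, [101, 111, 111]), (204, [98, 107, 111]), (210, [102, 108, 111]), (216, [103, 109, 114]), (222, [100, 109, 112]), (228, [103, 111, 112]), (234, [101, 107, 111]), (240, [98, 106, 109]), (246, [99, 107, 110]), (252, [101, 109, 112]), (258, [100, 107, 111]), (264, [98, 106, 109])]
now [0.5179 0.0241 0.0587] phi -2.85 t 19.4 tilt [-1.4e-03 -7.0e-04 -1.0e+00]
(0.518, 0.0265, 0.011, -2.9) shift [-0.001  0.016  0.318] turn -0.0
```

```bash
python3 - <<'E'
from m import *
C=np.load("pics/w5.npy",allow_pickle=True); im=cv2.imread("pics/w5.png").astype(int)
f=np.radians(-2.85);d=np.array([-np.cos(f),np.sin(f)]);e=np.array([np.sin(f),np.cos(f)])
def rel(p,z): h,=world(C,[p],[z]); v=h[:2]-[.5179,.0241]; return (v@d).round(4),(v@e).round(4)
print("end",rel((318,100.5),.073))
for v in (108,150,190,220):
    g=[u for u in range(280,360) if abs(im[v,u,0]-im[v,u,2])<25 and im[v,u].mean()>75]; print(v,g[0],g[-1],rel(((g[0]+g[-1])/2,v),.073))
print("rim/pocket end rows", [rel((318,v),.022) for v in (63,81)])
E
```

```text
end (np.float64(0.0787), np.float64(-0.0003))
108 302 340 (np.float64(0.0758), np.float64(0.0009))
150 302 340 (np.float64(0.0588), np.float64(0.0009))
190 303 337 (np.float64(0.0412), np.float64(0.0006))
220 305 335 (np.float64(0.027), np.float64(0.0006))
rim/pocket end rows [(np.float64(0.0962), np.float64(-0.0005)), (np.float64(0.0873), np.float64(-0.0005))]
```

```bash
python3 -m jog '[[[0,0.016,0.15],0,1],[[0,0.016,0.33],0,1],[[0,0.016,0.33],0,1],[[0,0.016,0.33],0,1],[[0,0.016,0.33],0,1]]'
python3 -m jog '[[[0,0,0.025],0,1],[[0,0,0.03],0,1],[[0,0,0.03],0,1]]'
python3 -c "
from plan import *
plan((.518,.0265,.0025,-2.9))"
```

```text
clock: 19.9
ee_pos: [0.5179, 0.0276, 0.01]
tool_rot: [0.001, -0.026, 1.0, -0.0]
wrist_force: [0.1, -0.4, -1.3]
gripper_width: 0.214
finger_force: 59.6
clock: 20.2
ee_pos: [0.5168, 0.0282, 0.0043]
tool_rot: [0.0, -0.026, 1.0, -0.0]
wrist_force: [-0.2, 0.9, -1.9]
gripper_width: 0.217
finger_force: 59.6
now [0.5168 0.0282 0.0043] phi -2.97 t 20.2 tilt [-3.e-04 -1.e-04 -1.e+00]
(0.518, 0.0265, 0.0025, -2.9) shift [-0.007 -0.012  0.012] turn 0.001
```

```bash
python3 -m jog '[[[-0.004,-0.01,0.014],0,1],[[-0.004,-0.01,0.014],0,1],[[-0.004,-0.01,0.014],0,1],[[-0.004,-0.01,0.014],0,0.38],[[-0.004,-0.01,0.014],0,0.38],[[-0.004,-0.01,0.014],0,0.38],[[-0.004,-0.01,0.014],0,0.38]]'
python3 -m jog '[[[0,0,-0.1],0,0.38],[[0,0,-0.3],0,0.38],[[0,0,-0.6],0,0.38],[[0,0,-0.6],0,-0.1],[[0,0,-0.6],0,-0.1]]'
python3 -c "
from plan import *
plan((.518,-.11,.09,-2.5),(.52,-.24,.09,-2),(.527,-.348,.05,-1.7),(.527,-.348,-.006,-1.7))"
```

```text
clock: 20.9
ee_pos: [0.5175, 0.0267, 0.0021]
tool_rot: [0.0, -0.026, 1.0, -0.0]
wrist_force: [-1.0, -0.3, 0.8]
gripper_width: 0.308
finger_force: 0.0
clock: 21.4
ee_pos: [0.5182, 0.0267, 0.093]
tool_rot: [0.001, -0.026, 1.0, -0.0]
wrist_force: [0.6, 0.2, -1.2]
gripper_width: 0.551
finger_force: 0.0
now [0.5182 0.0267 0.093 ] phi -2.97 t 21.4 tilt [-2.4e-03 -4.0e-04 -1.0e+00]
(0.518, -0.11, 0.09, -2.5) shift [ 0.049 -0.91   0.02 ] turn 0.004
(0.52, -0.24, 0.09, -2) shift [ 0.024 -0.866 -0.   ] turn 0.004
(0.527, -0.348, 0.05, -1.7) shift [-0.022 -0.721  0.267] turn 0.003
(0.527, -0.348, -0.006, -1.7) shift [0.    0.    0.373] turn 0.0
```

```bash
python3 -m jog '[[[0.025,-0.4,0],0,-0.2],[[0.049,-0.8,0.02],0.004,-0.2],[[0.049,-0.91,0.02],0.004,-0.2],[[0.049,-0.91,0.02],0.004,-0.2]]'
python3 -m jog '[[[0.01,-0.4,0],0,-0.2],[[0.024,-0.8,0],0.004,-0.2],[[0.024,-0.866,0],0.004,-0.2],[[0.024,-0.866,0],0.004,-0.2]]'
python3 -m jog '[[[-0.01,-0.4,0.1],0,-0.2],[[-0.022,-0.721,0.267],0.003,-0.2],[[-0.022,-0.721,0.267],0.003,-0.2],[[-0.022,-0.721,0.267],0.003,-0.2],[[-0.022,-0.721,0.267],0.003,-0.2],[[-0.022,-0.721,0.267],0.003,-0.2]]'
python3 look.py w6
python3 - <<'E'
from m import *; from plan import plan
C=np.load("pics/w6.npy",allow_pickle=True); im=cv2.imread("pics/w6.png"); h=cv2.cvtColor(im,cv2.COLOR_BGR2HSV)
m=((h[:,:,0]<8)|(h[:,:,0]>172))&(h[:,:,1]>140)&(h[:,:,2]>50); n,lab,st,ce=cv2.connectedComponentsWithStats(m.astype('uint8'))
for i in range(1,n):
    if st[i,4]>150:
        print(st[i]); 
        v0,H=st[i,1],st[i,3]
        for v in (v0+1,v0+H//2,v0+H-3):
            u=np.where(lab[v]==i)[0]; print(v,u.min(),u.max(),world(C,[((u.min()+u.max())/2,v)],[.007])[0].round(4))
plan((.527,-.348,-.0065,-1.7))
E
```

```text
clock: 21.8
ee_pos: [0.5164, -0.1138, 0.0876]
tool_rot: [-0.001, -0.02, 1.0, -0.0]
wrist_force: [-0.2, 1.1, -0.4]
gripper_width: 0.601
finger_force: 0.0
clock: 22.2
ee_pos: [0.5186, -0.2428, 0.0876]
tool_rot: [-0.0, -0.016, 1.0, -0.0]
wrist_force: [0.8, 0.7, -0.1]
gripper_width: 0.605
finger_force: 0.0
clock: 22.8
ee_pos: [0.5264, -0.3459, 0.0492]
tool_rot: [-0.0, -0.015, 1.0, 0.0]
wrist_force: [0.3, 0.9, 0.1]
gripper_width: 0.597
finger_force: 0.0
now [ 0.5266 -0.3462  0.0495] phi -1.75 t 22.85 tilt [-2.e-04  2.e-04 -1.e+00]
w 0.5970339059399041 F [0.3 0.9 0.1]
[ 304  109   24  213 4541]
110 304 326 [ 0.4548 -0.3502  0.007 ]
215 306 326 [ 0.519  -0.3478  0.007 ]
319 308 325 [ 0.5979 -0.3452  0.007 ]
[ 156  137   52  106 4709]
138 165 187 [ 0.4732 -0.4313  0.007 ]
190 156 203 [ 0.5051 -0.4326  0.007 ]
240 162 191 [ 0.5392 -0.438   0.007 ]
[ 611  175   29  135 2302]
176 639 639 [ 0.4877 -0.1539  0.007 ]
242 620 639 [ 0.5312 -0.1452  0.007 ]
307 627 639 [ 0.5801 -0.1268  0.007 ]
now [ 0.5266 -0.3462  0.0495] phi -1.75 t 22.85 tilt [-2.e-04  2.e-04 -1.e+00]
(0.527, -0.348, -0.0065, -1.7) shift [-0.002 -0.012  0.373] turn 0.0
```

```bash
python3 -m jog '[[[-0.002,-0.01,0.2],0,-0.2],[[-0.002,-0.01,0.36],0,-0.2],[[-0.002,-0.01,0.373],0,-0.2],[[-0.002,-0.01,0.373],0,-0.2]]'
python3 -m jog '[[[0,0,0],0,0.2],[[0,0,0],0,0.5],[[0,0,0],0,1],[[0,0,0],0,1],[[0,0,0],0,1],[[0,0,0],0,1]]'
```

```text
clock: 23.25
ee_pos: [0.5267, -0.3485, -0.0065]
tool_rot: [-0.0, -0.015, 1.0, 0.0]
wrist_force: [0.2, -0.3, 0.4]
gripper_width: 0.602
finger_force: 0.0
clock: 23.85
ee_pos: [0.5274, -0.3498, -0.0055]
tool_rot: [0.001, -0.014, 1.0, -0.001]
wrist_force: [-2.1, 1.9, 6.7]
gripper_width: 0.115
finger_force: 58.7
```

```bash
python3 -m jog '[[[0,0,-0.05],0,1],[[0,0,-0.3],0,1],[[0,0,-0.7],0,1],[[0,0,-0.7],0,1],[[0,0,-0.7],0,1]]'
python3 look.py w7
python3 - <<'E'
from m import *; from plan import plan
C=np.load("pics/w7.npy",allow_pickle=True); im=cv2.imread("pics/w7.png"); h=cv2.cvtColor(im,cv2.COLOR_BGR2HSV)
m=((h[:,:,0]<8)|(h[:,:,0]>172))&(h[:,:,1]>140)&(h[:,:,2]>40); n,lab,st,ce=cv2.connectedComponentsWithStats(m.astype('uint8'))
s=r.get_state(); z=s['ee_pos'][2]+.0055+.007
for i in range(1,n):
    if st[i,4]>150 and abs(ce[i][0]-318)<40:
        print(st[i]); v0,H=st[i,1],st[i,3]
        for v in (v0+1,v0+H//4,v0+H//2,v0+H-3):
            u=np.where(lab[v]==i)[0]; a,b=world(C,[(u.min()-.5,v),(u.max()+.5,v)],[z,z]); print(v,u.min(),u.max(),((a+b)/2-s['ee_pos']).round(4),"wid",(b-a)[1].round(4))
plan((.525,-.23,.1,-2),(.524,-.09,.06,-2.9),(.524,-.09,.012,-2.9))
E
```

```text
clock: 24.35
ee_pos: [0.528, -0.3506, 0.101]
tool_rot: [0.002, -0.014, 1.0, -0.002]
wrist_force: [0.9, -0.7, -1.9]
gripper_width: 0.115
finger_force: 58.6
now [ 0.5269 -0.3497  0.0988] phi -1.65 t 24.4 tilt [-0.0013 -0.0012 -1.    ]
w 0.11460581103144454 F [ 0.9 -0.7 -1.9]
[ 302  114   33  267 7162]
115 302 334 [-0.0714 -0.0033  0.0125] wid 0.0138
180 304 333 [-0.0433 -0.0022  0.0125] wid 0.0134
247 305 332 [-0.01   -0.0013  0.0125] wid 0.0134
378 308 329 [0.0708 0.0011 0.0125] wid 0.0123
now [ 0.5269 -0.3497  0.0988] phi -1.65 t 24.4 tilt [-0.0013 -0.0012 -1.    ]
(0.525, -0.23, 0.1, -2) shift [-0.01   0.798 -0.008] turn -0.003
(0.524, -0.09, 0.06, -2.9) shift [-0.026  0.933  0.267] turn -0.007
(0.524, -0.09, 0.012, -2.9) shift [0.   0.   0.32] turn 0.0
```

```bash
python3 -m jog '[[[-0.005,0.4,0],0,1],[[-0.01,0.798,-0.008],-0.003,1],[[-0.01,0.798,-0.008],-0.003,1],[[-0.01,0.798,-0.008],-0.003,1]]'
python3 -m jog '[[[-0.013,0.4,0],0,1],[[-0.026,0.8,0.05],-0.007,1],[[-0.026,0.93,0.15],-0.007,1],[[-0.026,0.93,0.267],-0.007,1],[[-0.026,0.93,0.267],-0.007,1],[[-0.026,0.93,0.267],-0.007,1]]'
python3 -c "
from plan import *
plan((.5237,-.0907,.012,-2.9))"
```

```text
clock: 24.8
ee_pos: [0.5235, -0.2264, 0.0978]
tool_rot: [-0.001, -0.019, 1.0, 0.001]
wrist_force: [0.2, -1.2, -0.3]
gripper_width: 0.113
finger_force: 58.7
clock: 25.4
ee_pos: [0.5236, -0.0911, 0.0588]
tool_rot: [-0.001, -0.024, 1.0, -0.0]
wrist_force: [-0.1, -0.0, 0.0]
gripper_width: 0.108
finger_force: 58.8
now [ 0.5236 -0.0911  0.0588] phi -2.8 t 25.4 tilt [ 1.e-03 -1.e-04 -1.e+00]
(0.5237, -0.0907, 0.012, -2.9) shift [-0.001  0.002  0.312] turn -0.001
```

Floor height equals TCP of about 0.002 here (−0.0055 + 0.008).

```bash
python3 -m jog '[[[0,0.002,0.15],0,1],[[0,0.002,0.312],0,1],[[0,0.002,0.312],0,1],[[0,0.002,0.312],0,1]]'
python3 -m jog '[[[0,0,0.03],0,1],[[0,0,0.05],0,1],[[0,0,0.05],0,1],[[0,0,0.05],0,1]]'
python3 -c "
from plan import *
plan((.5237,-.0907,.0025,-2.9))"
```

```text
clock: 25.8
ee_pos: [0.5239, -0.0908, 0.013]
tool_rot: [-0.0, -0.024, 1.0, -0.0]
wrist_force: [-0.0, 0.4, -1.0]
gripper_width: 0.115
finger_force: 58.8
clock: 26.2
ee_pos: [0.5238, -0.0898, 0.0052]
tool_rot: [0.0, -0.025, 1.0, -0.0]
wrist_force: [-0.2, -0.5, -0.4]
gripper_width: 0.112
finger_force: 58.8
now [ 0.5238 -0.0898  0.0052] phi -2.86 t 26.2 tilt [-3.e-04 -1.e-04 -1.e+00]
(0.5237, -0.0907, 0.0025, -2.9) shift [ 0.001 -0.006  0.018] turn -0.0
```

```bash
python3 -m jog '[[[0,-0.004,0.01],0,1],[[0,-0.004,0.018],0,1],[[0,-0.004,0.018],0,1],[[0,-0.004,0.018],0,0.52],[[0,-0.004,0.018],0,0.52],[[0,-0.004,0.018],0,0.52],[[0,-0.004,0.018],0,0.52]]'
python3 -m jog '[[[0,0,-0.05],0,0.52],[[0,0,-0.2],0,0.52],[[0,0,-0.5],0,0.52],[[0,0,-0.9],0,0.52],[[0,0,-1],0,0.52],[[0,0,-1],0,0.52]]'
python3 -m jog '[[[0.3,0.4,0],0,0],[[0.7,0.8,0],0,0],[[0.9,1,0],0,0],[[0.9,1,0],0,0],[[0.9,1,0],0,0]]'
python3 -m jog '[[[0,0.4,0],0,0],[[0,0.8,0],0,0],[[0,1,0],0,0],[[0,1,0],0,0],[[0,1,0],0,0]]'
python3 - <<'E'
from plan import *
im=r.snapshot("top"); cv2.imwrite("pics/t2.png",cv2.resize(im[130:240,270:460,::-1],None,fx=4.2,fy=4.2,interpolation=cv2.INTER_CUBIC)); cv2.imwrite("pics/t2f.png",im[:,:,::-1])
E
```

```text
clock: 26.9
ee_pos: [0.5236, -0.0904, 0.0021]
tool_rot: [-0.0, -0.025, 1.0, 0.0]
wrist_force: [0.2, -0.1, 0.8]
gripper_width: 0.242
finger_force: 0.0
clock: 27.5
ee_pos: [0.5262, -0.0912, 0.1567]
tool_rot: [0.004, -0.025, 1.0, -0.001]
wrist_force: [0.6, -0.2, -1.2]
gripper_width: 0.241
finger_force: 0.0
clock: 28.0
ee_pos: [0.3758, 0.0554, 0.1514]
tool_rot: [-0.002, -0.026, 1.0, 0.001]
wrist_force: [-0.2, -0.7, -0.3]
gripper_width: 0.504
finger_force: 0.0
clock: 28.5
ee_pos: [0.3734, 0.2033, 0.1517]
tool_rot: [-0.0, -0.026, 1.0, -0.0]
wrist_force: [1.1, 0.7, 0.2]
gripper_width: 0.5
finger_force: 0.0
```

View pics/t2.png

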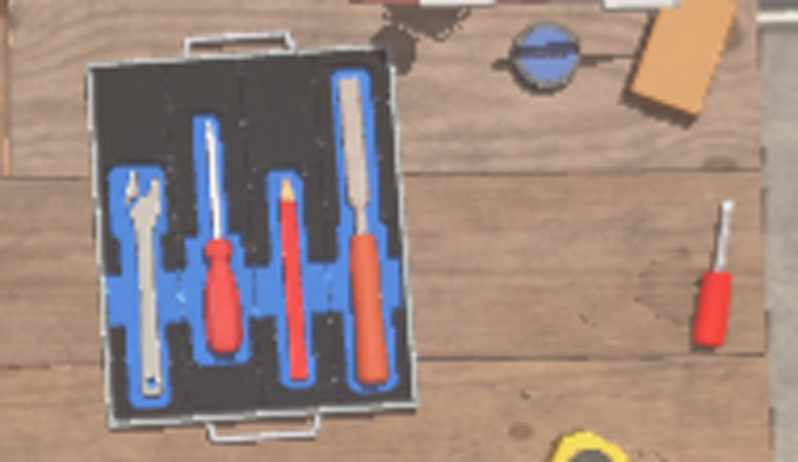

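All four tools lie within their pockets: spanner at about (147,285), driver (220,250), pencil (293,280) and chisel (360,230). The short screwdriver is where it was, at (715,280).

```bash
python3 -c "
from cell import r
print(r.hand_in())"
```

```text
the job is handed in; nothing more can be done
None
```

The chisel, long screwdriver, adjustable spanner and pencil are each in their own pocket, placed in that order and confirmed in the final top picture. The short screwdriver and open spanner were not touched. I handed the job in at about 28.5 s, but no verdict came back.

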